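# Load a power-supply module through the swing gate of a test dock

## Robot

A 6-joint arm with a two-finger parallel gripper is mounted at the origin on the work surface. World frame = base frame: x ahead of the robot, y to its left, z up, the work surface at z = 0. Lengths are in m, angles in rad, forces in N, time in s.
With the tool pointing down it reaches from about 0.325 to 0.775 m from the base axis. Payload 5.5 kg.
Tool frame: the origin (TCP) lies between the finger pads; the fingertips stand 8 mm ahead of it and the grasp point (between the pads) lies 11 mm behind it (tcp_to_tips is the distance from the TCP to the fingertips, in m); z points along the fingers, y is the direction in which the jaws open and shut (so a half turn about z gives the same grasp; the last joint's range is limited). The gripper opens to 88 mm and grips with 3 to 60 N. Pads are 20 mm wide; open, the fingers measure 115 mm over their backs; the gripper's body (75 mm by 178 mm) begins 61 mm behind the grasp point.
Start: joints at [1.259, 0.091, 1.231, -0, 1.82, -0.057], TCP at [0.151, 0.581, 0.231] pointing down, gripper open.
Joint ranges: [-2.87, 2.87], [-0.86, 2.18], [0.17, 2.46], [-1.51, 4.65], [0.06, 2.69], [-2.65, 2.65]. Speed limits (rad/s): [2.57, 2.57, 3.01, 3.14, 3.14, 3.14].

## Interface

Orientations are given as a unit quaternion [w, x, y, z].
In Python, from bench import * gives the robot as it stands. Calls block until the motion is done:
- move_to(position, orientation): joint-space move of the TCP to a pose.
- move_l(position, speed=0.15, orientation=None): straight line of the TCP; orientation=None keeps the orientation; speed is the mean speed in m/s.
- movej(angles): joint-space move.
- gripper_open() and close(): open the fingers fully, or close them until they stop; the grip force is fixed at half the most.
- hold(seconds).
- inverse_kinematics(position, orientation): joint angles nearest the present ones, or None.
- state(): the state.
- get_image(name): name is "side" or "top"; returns a dict with "frame" (420x560x3 uint8, blue, green, red), "depth" (420x560 float32, m along the optical axis (not along the pixel's ray), 0 where there is no reading), "camera_matrix" (3x3 intrinsics, pixels), "k1" (the pictures are not rectified: a ray, as slopes to the right and down, at radius r is drawn at 1 + k1 r^2 times it, then the intrinsics apply), "view" (4x4, takes a point from world to camera coordinates). Camera axes: x right, y up, looking along -z (the intrinsics and any distortion apply to the point x, -y, -z); pixel columns grow to the right and rows downward; lengths in m; the calibration is good to about 2 mm. A picture is of the moment at which its call begins.
A pose or a line that the arm cannot do raises IKError and nothing moves.
- job_done(): hands the job in, once; it reports no verdict.
The state is a dict: "time": time; "joint_pos": joint angles; "dq": joint speeds; "joint_torque": joint torques, N m; "ee_pos": TCP position; "ee_rot": TCP orientation; "ft_force": force on the tool from outside, world axes, zero at the start; "moment": the same for the moment, N m; "finger_gap": finger opening in m.
Only numpy, scipy, OpenCV 4.12 (cv2) and the standard library are available. Lean on these libraries where they do the work, as an engineer would, in place of code of your own. Each camera call takes 0.05 s, during which the arm holds its last target.

## Task

Lay the loose power-supply module in the feed lane of the blue test dock, connector nose towards the yellow gate, and push it along the lane through the swing gate and in under the hood until you feel it come up against the sprung contact stop, then keep a steady push of about 10 N on it for about a second so that it makes contact. Push gently: never force it against the dock with 15 N or more. Leave it lying in the dock with the gate fallen shut behind it, and do not disturb the mug, the label roll or the phone.

Things in the scene. Friction and masses are not known exactly. Their poses are not given: they have to be found in the camera images.
- dock: The blue test dock, fixed on the bench: a straight lane whose floor is the bench top (green strip). Origin on the bench, on the lane's middle line at the gate line; x points along the lane in the pushing direction, z up. x = 0 to 120 mm is open from above, with walls 30 mm high, inner faces at y = -28 and (hinge side) +38 mm, the latter narrowing by a slant to +28 mm at x = 113 mm.
- feed (a point): Middle of the feed lane, on the bench, at dock x = -75 mm, axes as the dock. The feed lane runs from dock x = -145 to -5 mm between two aluminium rails 6 mm high and 6 mm thick, inner faces at y = -28 and +28 mm.
- hood (a point): Top middle of the hood's mouth: dock x = 120 mm, 46 mm up (roof underside; outside 50 mm). Hood to x = 256 mm, 56 mm wide inside. The sprung stop hidden in it is at an unmeasured depth, new each time: first touched with the module's origin between dock x = 128 and 164 mm. It yields about 6 N per mm over 10 mm, then is solid; contact is made from 5 N. Sliding friction (1 to 5 N) adds to what the hand feels.
- gate (a joint): Angle of the yellow gate leaf, rad: 0 = shut across the lane, up to 1.55 = open, swinging in the pushing direction only. A weak spring (1 N or less at the tip) swings it shut, once the module's rear face is more than about 58 mm past the gate line and nothing else is in its way.
- gate_hinge (a point): Foot of the gate's upright hinge, on the bench, dock x = 0, y = +32 mm; axes as the dock. The leaf is 56 mm wide, 4 mm thick and stands 3 to 37 mm above the bench; shut, it spans dock y = +32 to -24 mm. Steel hinge post beside it 42 mm high.
- psu: The loose power-supply module: steel-grey box 120 mm long (x), 46 mm wide (y), 40 mm high (z), 0.28 to 0.56 kg. Origin at the centre of its underside, x axis towards the connector nose. White label and, near the fan end, an orange patch on top; round black fan on the rear face.
- psu_nose (a point): Middle of the module's nose face (gold connector strip), 60 mm ahead of its origin, 20 mm up.
- psu_tail (a point): Middle of the module's flat rear face (round black fan), 60 mm behind its origin, 20 mm up: the face to push on.
- mug: White mug, bystander, 76 mm across, 85 mm high, handle at its +y; origin at the centre of its underside.
- label_roll: Roll of paper labels standing on its flat side, bystander, 84 mm across, 50 mm high, 40 mm bore; origin at the centre of its underside.
- phone: Black phone lying flat, bystander, 145 x 68 x 9 mm; origin at the centre of its underside.
Things that resemble listed ones, but are neither listed nor needed, are in the scene too. What is meant by the psu is not pink or red, and is the smaller of those in its own colour.

How it is judged:
By the outcome, as a careful person would: the job done as asked, in the order asked, and still so for the second after the job is handed in, with the robot touching nothing.
It also fails if it takes over 61 s, if anything falls off the work surface, if the arm or the gripper's body presses on something with over 40 N, if the wrist force passes 120 N, or if a joint passes its speed limit or range.

## Working session

There is one attempt and no reset: what is moved stays moved. The work goes in short steps, each a Python script; the robot and the scene stay as the last script left them, time stands still between calls to the robot, and variables do not carry over. Pictures are saved under pics/ and viewed, and the job is handed in when it is done.

```bash
ls; mkdir -p pics; python3 - <<'E'
from bench import *
import cv2, numpy as np, pickle
s=state(); print(s)
for n in("top","side"):
    d=get_image(n); cv2.imwrite(f"pics/{n}0.png",d["frame"]); pickle.dump(d,open(f"{n}0.pkl","wb"))
    print(n,d["camera_matrix"],d["k1"],d["view"],(d["depth"]>0).mean())
print(state()["time"])
E
```

```text
pics
{'time': 0.0, 'joint_pos': array([ 1.25929321e+00,  9.18672533e-02,  1.23187550e+00,  9.02924447e-06,
        1.81978441e+00, -5.66828281e-02]), 'dq': array([-0.00044148,  0.00122119, -0.00018998, -0.00018817, -0.00074655,
       -0.00055464]), 'joint_torque': array([-9.27548390e-04, -4.46467924e+01, -4.06437457e+01,  6.97579421e-02,
        2.93161743e-02, -1.61573830e-04]), 'ee_pos': array([0.15114736, 0.58036595, 0.2295077 ]), 'ee_rot': array([-1.81363575e-04,  1.27064551e-01,  9.91893978e-01, -9.50111329e-04]), 'ft_force': array([ 0.14608698, -0.72773668,  0.75647601]), 'moment': array([-0.02263823,  0.00280699, -0.01997893]), 'finger_gap': 0.08785898995737244}
top [[464.55039144   0.         269.43913686]
 [  0.         464.55039144 212.83245482]
 [  0.           0.           1.        ]] -0.04309153102290689 [[ 0.01619022 -0.99986477 -0.00288518 -0.14810874]
 [ 0.99798498  0.0159826   0.06140476 -0.5595321 ]
 [-0.06135034 -0.00387352  0.99810878 -1.35863472]
 [ 0.          0.          0.          1.        ]] 0.9959863945578231
side [[382.88211362   0.         274.03155527]
 [  0.         382.88211362 209.21875698]
 [  0.           0.           1.        ]] -0.09131583401988183 [[-0.92545697 -0.37880429 -0.00605911  0.48113065]
 [ 0.17468127 -0.44084652  0.88042081 -0.2120443 ]
 [-0.33617832  0.81373316  0.4741545  -0.57390833]
 [ 0.          0.          0.          1.        ]] 0.9958715986394557
0.1
```

View pics/top0.png

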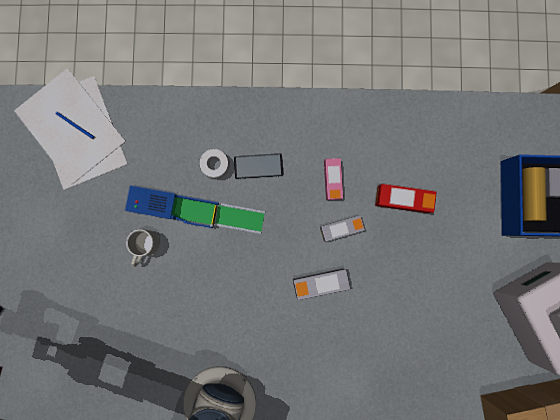

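View pics/side0.png

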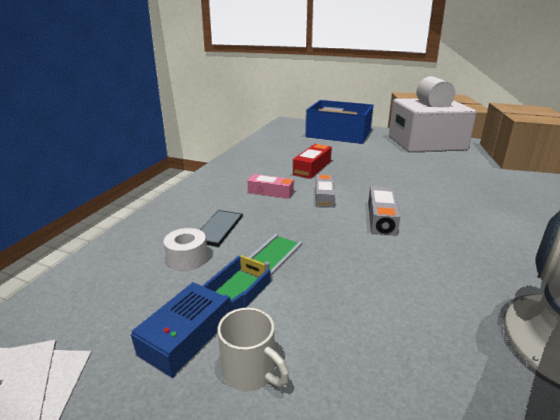

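Candidates for the psu in the top view are:
- small grey box (343,228)
- large grey box (322,284)
- pink box (334,179)
- red box (406,198)

The description (not pink or red, the smaller of its colour) picks the small grey box at (343,228), which is (325,190) in the side view. Its orange fan end is on the right, so the nose points left towards the dock. The lane runs from (263,221) on the right to the hood at (128,200) on the left. The yellow gate is at about (215,214).

```bash
cat > h.py <<'E'
import numpy as np, cv2
def rays(d,uv):
    uv=np.asarray(uv,float).reshape(-1,2); K=d["camera_matrix"]
    xy=cv2.undistortPoints(uv.reshape(-1,1,2),K,np.array([d["k1"],0,0,0,0.])).reshape(-1,2)
    V=np.array(d["view"]); R=V[:3,:3]; t=V[:3,3]
    c=np.c_[xy[:,0],-xy[:,1],-np.ones(len(xy))]
    return -R.T@t, c@R
def plane(d,uv,z):
    o,r=rays(d,uv); return o+r*((z-o[2])/r[:,2])[:,None]
def cloud(d):
    h,w=d["depth"].shape; u,v=np.meshgrid(np.arange(w),np.arange(h))
    o,r=rays(d,np.c_[u.ravel(),v.ravel()])
    return (o+r*d["depth"].reshape(-1,1)).reshape(h,w,3)
def rect(P):
    (c,s,a)=cv2.minAreaRect(np.asarray(P[:,:2]*1000,np.float32)); b=cv2.boxPoints((c,s,a))
    e=[b[1]-b[0],b[2]-b[1]]; l=max(e,key=np.linalg.norm)
    return np.array(c),sorted(s),np.degrees(np.arctan2(l[1],l[0]))
def proj(d,p):
    V=np.array(d["view"]); q=np.asarray(p,float).reshape(-1,3)@V[:3,:3].T+V[:3,3]
    x=q*[1,-1,-1]
    return cv2.projectPoints(x.reshape(-1,1,3),np.zeros(3),np.zeros(3),d["camera_matrix"],np.array([d["k1"],0,0,0,0.]))[0].reshape(-1,2)
E
python3 - <<'E'
from h import *; import pickle
np.set_printoptions(precision=1,suppress=True)
d=pickle.load(open("top0.pkl","rb")); f=d["frame"]; C=cloud(d)
z=C[...,2]; print("bench z",np.median(z[240:270,100:280])*1000,np.std(z[240:270,170:280])*1000)
m=((z>0.02)).astype(np.uint8); n,l,st,ce=cv2.connectedComponentsWithStats(m)
for i in range(1,n):
    if 60<st[i,4]<6000: 
        x,y,w,h,a=st[i]; zz=np.median(z[l==i]); cn=[c for c in cv2.findContours((l==i).astype(np.uint8),0,1)[0]]
        print(ce[i],a,"z",zz*1000,*rect(C[l==i]))
hsv=cv2.cvtColor(f,cv2.COLOR_BGR2HSV)
g=cv2.inRange(hsv,(45,80,50),(75,255,255)); n,l,st,ce=cv2.connectedComponentsWithStats(g)
for i in range(1,n):
    if st[i,4]>50:
        uv=np.argwhere(l==i)[:,::-1]; print("green",ce[i],st[i,4],*rect(plane(d,uv,0)))
for nm,lo,hi in(("yellow",(20,100,80),(35,255,255)),("orange",(8,120,120),(18,255,255))):
    g=cv2.inRange(hsv,lo,hi); n,l,st,ce=cv2.connectedComponentsWithStats(g)
    for i in range(1,n):
        if st[i,4]>6 and ce[i][0]<460: uv=np.argwhere(l==i)[:,::-1]; print(nm,ce[i],st[i,4],*rect(plane(d,uv,.037)))
c=f[140:310,110:450]; cv2.imwrite("pics/c1.png",cv2.resize(c,None,fx=2.3,fy=2.3,interpolation=2))
E
```

```text
bench z 1.3472045803308852 80.1095376849369
[213.8 162.9] 568 z 50.44236962957782 [599.3 -31.1] [82.10660552978516, 322.5084533691406] 28.614985
[531.4 194.9] 4447 z 83.57092207618754 [ 608.3 -574.2] [229.9993133544922, 868.5924072265625] -87.89922
[333.4 178.3] 681 z 41.442055702912704 [ 582.4 -273.1] [104.37315368652344, 315.3459777832031] -32.481213
[406.  197.7] 1322 z 55.70132433981745 [ 579.4 -378.5] [107.92402648925781, 499.0790710449219] -78.67784
[157.9 203.1] 1454 z 50.17358790815196 [559.7  62.1] [81.30781555175781, 437.09552001953125] 78.83423
[342.2 227.9] 668 z 41.794709070134495 [ 498.4 -280.1] [46.04534912109375, 271.8805847167969] -73.2044
[140.6 244.7] 458 z 65.67472402712527 [487.9  63.8] [101.47791290283203, 404.4980163574219] -78.778
[535.9 313.8] 4682 z 142.86340713892875 [ 302.3 -552.2] [303.4261474609375, 834.1697998046875] 86.74911
[321.2 283.7] 1193 z 52.75654638959981 [ 374.3 -244.5] [128.62033081054688, 257.1663513183594] 70.7165
[217.8 401.6] 1807 z 199.9279813478072 [231.2 -61.5] [149.66015625, 518.5332641601562] -14.700835
[525.2 403.5] 2327 z 108.85889477176814 [ 191.2 -532.3] [191.34359741210938, 944.8851928710938] 65.02117
green [193.  210.3] 813 [565.6  92.3] [63.427616119384766, 122.09046936035156] 80.5979
green [239.5 217.9] 852 [546.4 -49.6] [54.943397521972656, 140.70370483398438] 80.596664
yellow [213.1 214.3] 27 [554.5  25. ] [3.450026035308838, 53.8469352722168] -9.968816
orange [334.6 193.5] 81 [ 620.4 -330. ] [20.58553695678711, 29.324172973632812] -89.06309
orange [428.2 200.4] 174 [ 604.8 -604.5] [34.96355438232422, 42.86622619628906] -6.1625686
orange [357.4 223.7] 88 [ 532.6 -396.3] [25.045629501342773, 29.476821899414062] 18.779728
orange [301.6 288.6] 151 [ 342.7 -235.5] [32.31517028808594, 38.66896057128906] 13.318396
```

```bash
python3 - <<'E'
import cv2
f=cv2.imread("pics/side0.png")
cv2.imwrite("pics/c2.png",cv2.resize(f[160:370,120:410],None,fx=2.7,fy=2.7,interpolation=2))
E
```

```text
(no output)
```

View pics/c1.png

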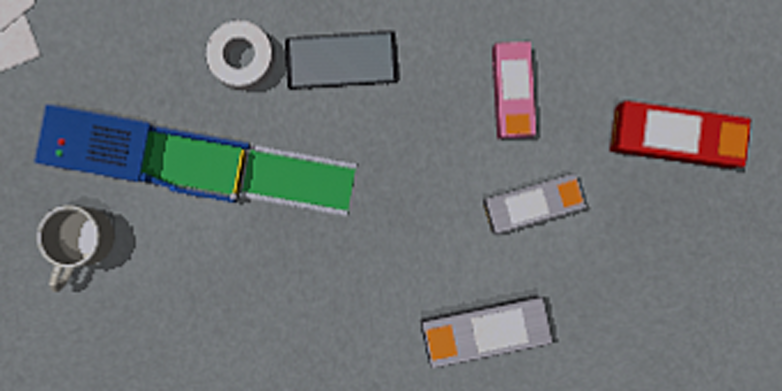

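View pics/c2.png

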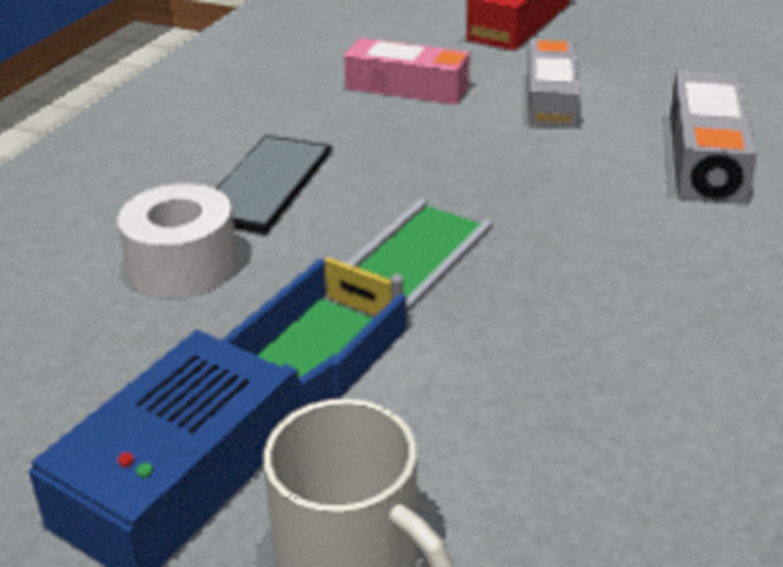

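The close crop confirms the choice: the small grey box has its orange fan end on the right and its gold connector nose towards the dock. The dock measurement agrees with the yellow gate: feed centre plus 75 mm along 80.6° matches the gate's middle within 1 mm. Next I'll measure the module's top face and bystander positions.

```bash
cat >> h.py <<'E'
from scipy.spatial.transform import Rotation as Ro
def quat(yaw_jaw):   # tool down, jaws along this world yaw
    y=np.array([np.cos(yaw_jaw),np.sin(yaw_jaw),0]); z=np.array([0,0,-1.]); x=np.cross(y,z)
    q=Ro.from_matrix(np.c_[x,y,z]).as_quat(); return [q[3],q[0],q[1],q[2]]
LA=np.radians(80.6); U=np.array([np.cos(LA),np.sin(LA),0]); N=np.array([-U[1],U[0],0])
O=np.array([.5464,-.0496,0])+.075*U
def dock(x,y,z): return O+x*U+y*N+np.array([0,0,z])
E
python3 - <<'E'
from h import *; import pickle
from bench import *
np.set_printoptions(precision=3,suppress=True)
d=pickle.load(open("top0.pkl","rb")); f=d["frame"]; z=cloud(d)[...,2]
hsv=cv2.cvtColor(f,cv2.COLOR_BGR2HSV)
print("cam",rays(d,[[0,0]])[0])
m=(z>0.03).astype(np.uint8); n,l=cv2.connectedComponents(m)
i=l[228,343]; uv=np.argwhere(l==i)[:,::-1]; P=plane(d,uv,.04)
print("psu",*rect(P), P.mean(0))
o=cv2.inRange(hsv,(8,120,120),(18,255,255)); o[:210]=0;o[240:]=0; o[:,:345]=0;o[:,370:]=0
po=plane(d,np.argwhere(o)[:,::-1],.04).mean(0)
w=((hsv[...,1]<25)&(hsv[...,2]>195)&(l==i)); pw=plane(d,np.argwhere(w)[:,::-1],.04).mean(0)
print("orange",po,"label",pw,w.sum(), np.degrees(np.arctan2(*(pw-po)[[1,0]])))
# side view cross-check: project psu corners
c,s,a=rect(P); A=np.radians(a if np.sin(np.radians(a))>0 else a+180)
ax=np.array([np.cos(A),np.sin(A),0]); c=np.r_[c/1000,.0]
ds=pickle.load(open("side0.pkl","rb"))
cs=[c+sx*.06*ax+sy*.023*np.array([-ax[1],ax[0],0])+[0,0,.04] for sx,sy in((1,1),(1,-1),(-1,-1),(-1,1))]
im=ds["frame"].copy()
for D,I,nm in((ds,im,"s"),(d,f.copy(),"t")):
    for q in (cs, [dock(-.145,.028,0),dock(-.145,-.028,0),dock(-.005,-.028,0),dock(-.005,.028,0)],[dock(.12,.028,.05),dock(.12,-.028,.05),dock(.256,-.028,.05),dock(.256,.028,.05)]):
        cv2.polylines(I,[(proj(D,q)*16).round().astype(np.int32)],True,(0,0,255),1,16,4)
    v=I[160:370,120:410] if nm=="s" else I[150:260,110:390]
    cv2.imwrite(f"pics/ov_{nm}.png",cv2.resize(v,None,fx=2.7,fy=2.7,interpolation=0))
for y0 in(A+np.pi/2,A-np.pi/2): print("pick ik",inverse_kinematics(list(c[:2])+[.02],quat(y0)))
for y0 in(LA+np.pi/2,LA-np.pi/2):
    for x in(-.075,.105): print("lane ik",dock(x,0,.02),inverse_kinematics(list(dock(x,0,.02)),quat(y0)))
E
```

```text
cam [ 0.477 -0.144  1.39 ]
psu [ 520.197 -351.992] [45.85563659667969, 121.19729614257812] -73.2013 [ 0.52  -0.352  0.04 ]
orange [ 0.533 -0.396  0.04 ] label [ 0.502 -0.322  0.04 ] 4 112.83473636764143
pick ik [-0.649  0.225  1.459 -0.     1.458  2.199]
pick ik [-0.649  0.225  1.459 -0.     1.458 -0.942]
lane ik [ 0.546 -0.05   0.02 ] None
lane ik [0.576 0.128 0.02 ] None
lane ik [ 0.546 -0.05   0.02 ] [-0.153  0.017  1.684 -0.     1.441  0.012]
lane ik [0.576 0.128 0.02 ] [ 0.161  0.126  1.57  -0.     1.446  0.325]
```

```bash
python3 -c "
import cv2,numpy as np
a=cv2.imread('pics/ov_s.png');b=cv2.imread('pics/ov_t.png');print(a.shape,b.shape)"
```

```text
(567, 783, 3) (297, 756, 3)
```

View pics/ov_s.png

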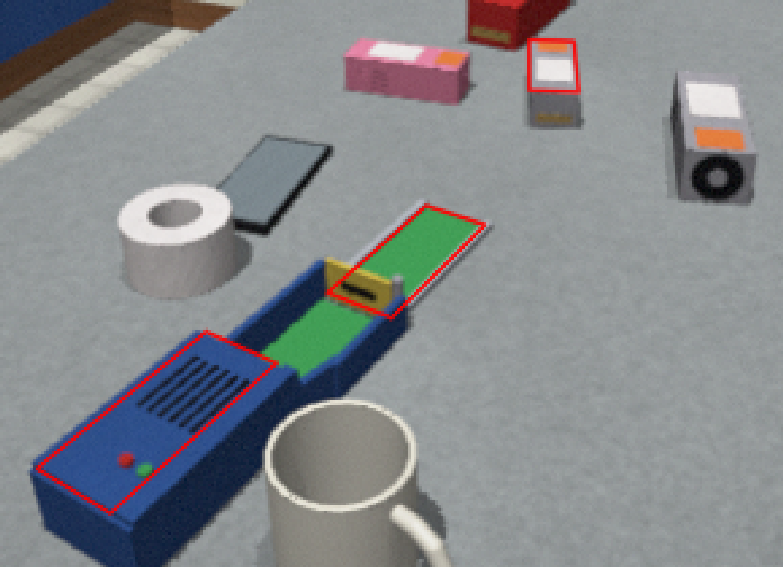

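View pics/ov_t.png

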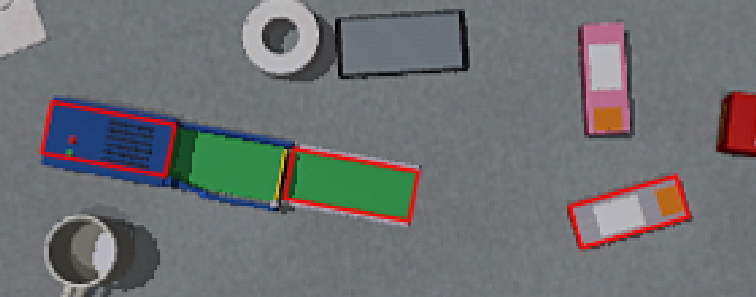

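The overlays of the module, feed lane and hood fit the edges in both views, and the module measures 121 x 46 mm as it should. Picking it now: module at (0.520, -0.352), nose yaw 106.8°.

```bash
python3 - <<'E'
from h import *; from bench import *
np.set_printoptions(precision=4,suppress=True)
q=quat(np.radians(106.8-90)); p=np.array([.5202,-.352,0])
move_to(list(p+[0,0,.13]),q); print(state()["time"],state()["ee_pos"],state()["ft_force"])
move_l(list(p+[0,0,.021]),0.12); s=state(); print(s["time"],s["ee_pos"],s["ft_force"])
close(); s=state(); print("gap",s["finger_gap"],s["time"])
move_l(list(p+[0,0,.10]),0.15); s=state(); print(s["time"],s["finger_gap"],s["ee_pos"],s["ft_force"])
d=get_image("side"); cv2.imwrite("pics/lift.png",d["frame"])
E
```

```text
3.6083 [ 0.5207 -0.3514  0.1302] [ 0.1922  0.3429 -0.2162]
4.6667 [ 0.5208 -0.3524  0.0222] [ 0.0079  0.9156 -0.3817]
gap 0.045627868699088574 5.3917
6.0667 0.0457658865479204 [ 0.5197 -0.3516  0.0985] [ 0.534 -0.558 -5.011]
```

View pics/lift.png

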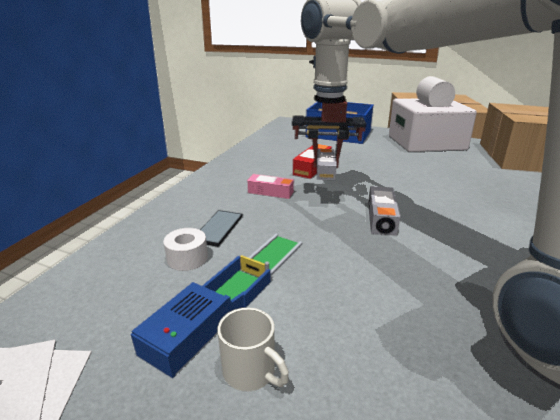

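The module is lifted, held at (328,165), gap 45.7 mm, about 5 N of weight. Now laying it in the feed lane.

```bash
python3 - <<'E'
from h import *; from bench import *
np.set_printoptions(precision=4,suppress=True)
q=quat(LA-np.pi/2)
move_to(list(dock(-.078,0,.10)),q); print(state()["time"],state()["ee_pos"]-dock(-.078,0,.10))
move_l(list(dock(-.078,0,.035)),0.12)
for z in(.027,.024,.0225,.0215):
    move_l(list(dock(-.078,0,z)),0.04); s=state(); print(s["time"],s["ee_pos"][2],s["ft_force"])
    if s["ft_force"][2]>-2: break
gripper_open(); print(state()["time"])
move_l(list(dock(-.078,0,.09)),0.2)
d=get_image("top"); cv2.imwrite("pics/placed.png",cv2.resize(d["frame"][150:260,110:390],None,fx=2.7,fy=2.7))
d=get_image("side"); cv2.imwrite("pics/placed_s.png",cv2.resize(d["frame"][160:370,120:410],None,fx=2.7,fy=2.7))
print(state()["time"])
E
```

```text
7.2667 [-0.0001 -0.0007 -0.0004]
8.3083 0.02693824902447881 [-0.4309  0.0698 -5.0423]
8.5583 0.023766820510473064 [-0.1014  0.2707 -5.3832]
8.8083 0.022411798610619357 [-0.1514 -0.0901 -5.397 ]
9.0583 0.02143395485344833 [ 0.1242  0.2972 -5.2592]
9.8667
10.4583
```

View pics/placed_s.png

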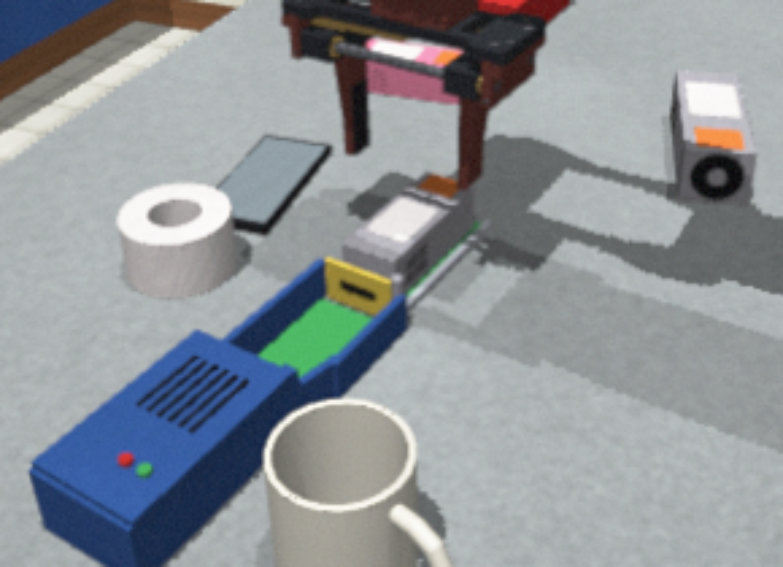

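View pics/placed.png

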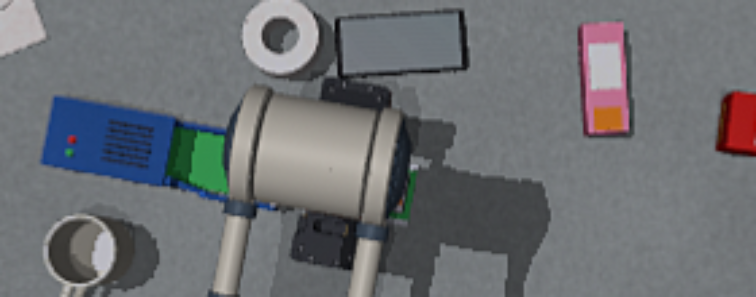

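The module lies between the rails, nose at the still-shut gate (side crop around (400,245)), and the bystanders are unmoved. Next: close the fingers behind it and push in short, force-checked steps.

```bash
cat >> h.py <<'E'
def fread(n=4):
    import bench
    a=[]
    for _ in range(n): bench.hold(.01); a.append(bench.state()["ft_force"])
    return -float(np.mean(a,0)@U), float(np.mean(a,0)@N)
E
python3 - <<'E'
from h import *; from bench import *
import json
Z=.024
move_l(list(dock(-.175,0,.09)),0.2); close()
move_l(list(dock(-.175,0,Z)),0.15); hold(.2)
t0=fread(10); json.dump(t0,open("tare.json","w")); print("tare",t0,state()["time"])
x=-.165
move_l(list(dock(x,0,Z)),.06)
while x<.045:
    x+=.01; move_l(list(dock(x,0,Z)),.05)
    f=fread(3); s=state(); print(f"{x*1000:.0f} F {f[0]-t0[0]:.2f} lat {f[1]-t0[1]:.2f} t {s['time']:.2f} x {(s['ee_pos']-O)@U*1000:.2f}")
    if f[0]-t0[0]>8: print("STOP"); break
d=get_image("side"); cv2.imwrite("pics/push1.png",cv2.resize(d["frame"][160:370,120:410],None,fx=2.7,fy=2.7))
E
```

```text
tare (-0.1263849037023415, -0.03366509440013301) 13.3083
-155 F 0.03 lat -0.10 t 14.00 x -154.74
-145 F 0.28 lat -0.20 t 14.38 x -144.61
-135 F 0.75 lat 0.05 t 14.75 x -134.39
-125 F 2.90 lat -0.76 t 15.12 x -125.15
-115 F 2.64 lat -0.98 t 15.50 x -114.96
-105 F 1.49 lat -0.41 t 15.88 x -104.67
-95 F 1.01 lat -0.70 t 16.25 x -94.62
-85 F 0.77 lat 0.13 t 16.62 x -84.64
-75 F 0.97 lat 0.19 t 17.00 x -74.62
-65 F 0.68 lat -0.56 t 17.38 x -64.60
-55 F 0.77 lat -0.38 t 17.75 x -54.54
-45 F 0.52 lat -0.50 t 18.12 x -44.57
-35 F 0.32 lat -0.25 t 18.50 x -34.59
-25 F 0.41 lat 0.63 t 18.88 x -24.56
-15 F 0.23 lat -0.09 t 19.25 x -14.55
-5 F -0.50 lat 0.05 t 19.62 x -4.49
5 F 0.07 lat 0.13 t 20.00 x 5.56
15 F -0.09 lat -0.14 t 20.38 x 15.52
25 F -0.21 lat 0.35 t 20.75 x 25.55
35 F 0.26 lat 0.18 t 21.12 x 35.49
45 F -0.37 lat -1.12 t 21.50 x 45.54
```

View pics/push1.png

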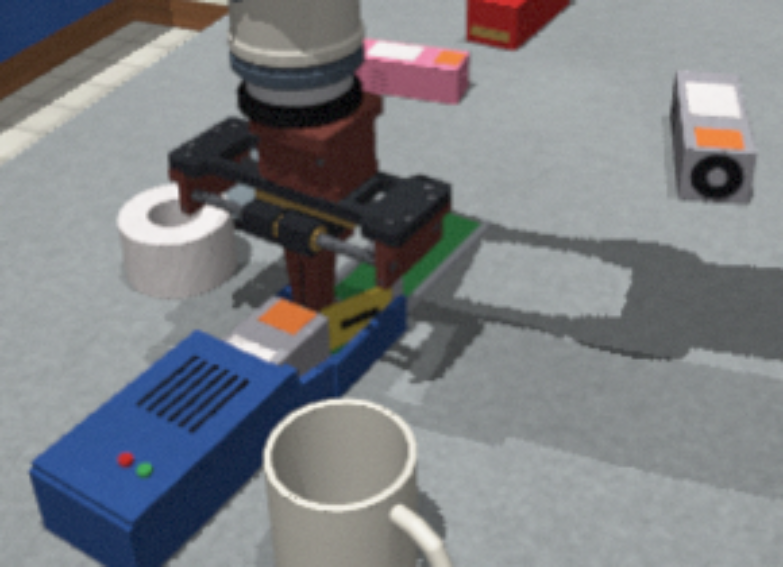

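The tail is now at about x = 56 mm in the dock, with the orange patch (287,315) still outside the hood. The gate is swung open and resting beside the fingers. Forces are near zero, so the stop isn't reached yet. Now feeling forward in 1 mm steps.

```bash
python3 - <<'E'
from h import *; from bench import *
import json
Z=.024; t0=json.load(open("tare.json")); x=.045
hist=[]
while x<.112:
    F0=hist[-1][1] if hist else 0
    step=.001 if F0<2 else (.0005 if F0<6 else .00025)
    x+=step; move_l(list(dock(x,0,Z)),.01)
    f=fread(3); F=f[0]-t0[0]; s=state(); hist.append((x,F)); print(f"{x*1000:.2f} F {F:.2f} lat {f[1]-t0[1]:.2f} t {s['time']:.2f} x {(s['ee_pos']-O)@U*1000:.2f}")
    if F>9.3 or s['time']>42: break
E
```

```text
46.00 F 2.30 lat -1.03 t 21.82 x 45.74
46.50 F 4.84 lat -0.49 t 22.10 x 45.90
47.00 F 5.06 lat -0.99 t 22.38 x 46.83
47.50 F 4.87 lat -0.30 t 22.65 x 47.48
48.00 F 4.36 lat -0.28 t 22.93 x 48.00
48.50 F 4.36 lat -1.04 t 23.20 x 48.49
49.00 F 4.95 lat -1.18 t 23.48 x 48.95
49.50 F 5.20 lat -0.48 t 23.75 x 49.47
50.00 F 5.05 lat -1.18 t 24.02 x 49.95
50.50 F 5.67 lat -0.97 t 24.30 x 50.48
51.00 F 4.74 lat -0.58 t 24.57 x 50.96
51.50 F 4.71 lat -1.10 t 24.85 x 51.45
52.00 F 4.41 lat -0.64 t 25.12 x 51.95
52.50 F 5.74 lat -0.94 t 25.40 x 52.46
53.00 F 4.82 lat -0.90 t 25.68 x 52.95
53.50 F 4.62 lat -1.02 t 25.95 x 53.45
54.00 F 5.19 lat -0.44 t 26.23 x 53.96
54.50 F 4.93 lat -0.53 t 26.50 x 54.45
55.00 F 5.20 lat -0.59 t 26.77 x 54.93
55.50 F 5.41 lat -1.17 t 27.05 x 55.43
56.00 F 5.18 lat -0.26 t 27.32 x 55.94
56.50 F 4.91 lat -0.58 t 27.60 x 56.45
57.00 F 4.97 lat -0.87 t 27.88 x 56.93
57.50 F 5.33 lat -1.34 t 28.15 x 57.46
58.00 F 4.86 lat -0.95 t 28.43 x 57.94
58.50 F 5.14 lat -0.70 t 28.70 x 58.44
59.00 F 5.32 lat -0.73 t 28.98 x 58.95
59.50 F 5.29 lat -1.17 t 29.25 x 59.44
60.00 F 5.05 lat -0.86 t 29.52 x 59.78
60.50 F 6.92 lat -0.44 t 29.80 x 59.96
60.75 F 7.34 lat -0.02 t 30.07 x 59.98
61.00 F 8.08 lat -0.53 t 30.35 x 60.08
61.25 F 8.41 lat -0.66 t 30.62 x 60.17
61.50 F 8.90 lat 0.02 t 30.90 x 60.25
61.75 F 9.96 lat -0.53 t 31.18 x 60.33
```

Sliding friction is a steady 5 N or so. From x = 59.8 mm the force climbs at about 6 N per mm of actual travel, which matches the sprung stop; the module's origin is then near dock x = 130 mm, inside the 128–164 range. With that friction, 10 N at the hand leaves only about 5 N at the stop, so I'll go slightly higher and hold.

```bash
python3 - <<'E'
from h import *; from bench import *
import json
Z=.024; t0=json.load(open("tare.json")); x=.06175
def rd(n=6): return fread(n)[0]-t0[0]
for _ in range(5):
    F=rd(); print(f"{x*1000:.2f} {F:.2f}", (state()['ee_pos']-O)@U*1000)
    if F>10.8: break
    x+=.00025; move_l(list(dock(x,0,Z)),.01)
for k in range(13):
    hold(.05); F=rd(5); s=state(); print(f"t {s['time']:.2f} F {F:.2f} x {(s['ee_pos']-O)@U*1000:.2f}")
E
```

```text
61.75 9.47 60.32298338106091
62.00 10.00 60.40823834279514
62.25 10.85 60.48980473978354
t 31.92 F 10.99 x 60.47
t 32.01 F 10.86 x 60.51
t 32.10 F 10.56 x 60.48
t 32.19 F 10.69 x 60.48
t 32.28 F 10.93 x 60.51
t 32.38 F 10.84 x 60.48
t 32.47 F 10.60 x 60.50
t 32.56 F 11.18 x 60.48
t 32.65 F 10.81 x 60.50
t 32.74 F 10.67 x 60.50
t 32.83 F 11.20 x 60.49
t 32.92 F 10.96 x 60.50
t 33.02 F 10.75 x 60.51
```

It held a steady 10.8 N for 1.3 s. The stop force is hand minus friction, about 5.8 N, which is only just over the 5 N contact level. I'll add a small nudge to about 11.6 N for another second, still well below 15 N.

```bash
python3 - <<'E'
from h import *; from bench import *
import json
Z=.024; t0=json.load(open("tare.json"))
move_l(list(dock(.0625,0,Z)),.01)
a=[]
for k in range(11):
    hold(.05); a.append(fread(5)[0]-t0[0])
print(np.round(a,2),(state()['ee_pos']-O)@U*1000,state()["time"])
# release pressure gently, back off a little, then straight up
move_l(list(dock(.058,0,Z)),.02); print("rel",fread(4)[0]-t0[0])
move_l(list(dock(.054,0,Z)),.03); f=fread(4); print("clear",f[0]-t0[0],f[1]-t0[1])
move_l(list(dock(.054,0,.10)),.08); s=state(); print(s["ft_force"],s["time"])
move_to(list(dock(-.15,-.05,.2)),quat(LA-np.pi/2)); 
d=get_image("side"); cv2.imwrite("pics/end_s.png",cv2.resize(d["frame"][160:370,120:410],None,fx=2.7,fy=2.7))
d=get_image("top"); cv2.imwrite("pics/end_t.png",cv2.resize(d["frame"][150:260,110:390],None,fx=2.7,fy=2.7)); print(state()["time"])
E
```

```text
[11.39 11.   11.36 11.21 11.48 11.46 11.21 11.38 11.26 11.36 11.43] 60.588744169062664 34.275
rel -0.9746771364340674
clear -0.05885622011786715 -0.9517833863058014
[-0.76906721 -0.90545561  0.06387118] 36.1
37.125
```

View pics/end_s.png

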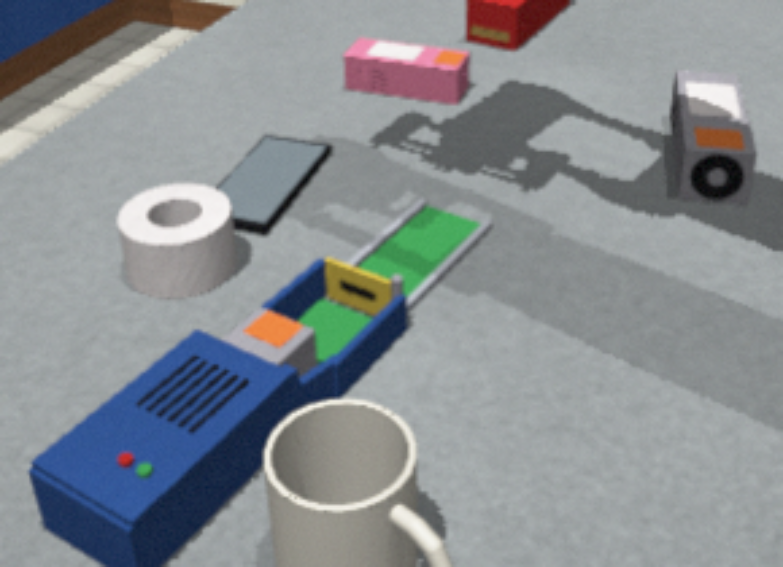

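View pics/end_t.png

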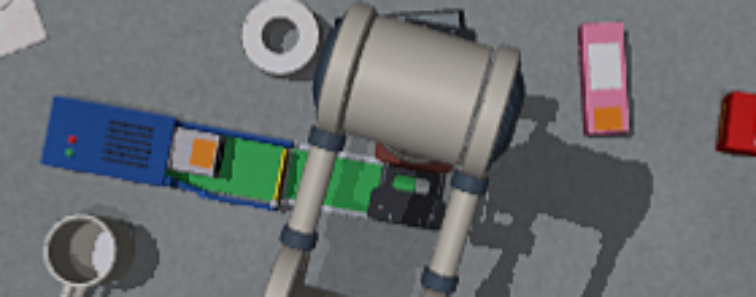

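The gate is shut (yellow leaf across the lane at (360,288)) and the module sits under the hood with its orange end showing. The mug, roll and phone look unmoved. One numeric check before handing in.

```bash
python3 - <<'E'
from h import *; from bench import *; import pickle
np.set_printoptions(precision=1,suppress=True)
d=get_image("top"); hsv=cv2.cvtColor(d["frame"],cv2.COLOR_BGR2HSV)
o=cv2.inRange(hsv,(8,120,120),(18,255,255)); o[:,:150]=0;o[:,230:]=0;o[:180]=0;o[240:]=0
p=plane(d,np.argwhere(o)[:,::-1],.04).mean(0)-O; print("psu origin dock x",(p@U)*1000+46,"y",(p@N)*1000)
y=cv2.inRange(hsv,(20,100,80),(35,255,255)); y[:,:190]=0;y[:,235:]=0
print("gate",*rect(plane(d,np.argwhere(y)[:,::-1],.037)))
d0=pickle.load(open("side0.pkl","rb")); s=get_image("side")
for n,(a,b,c,e) in dict(mug=(305,390,215,292),roll=(225,270,160,208),phone=(205,248,203,245)).items():
    print(n,"mean abs diff",cv2.absdiff(d0["frame"][a:b,c:e],s["frame"][a:b,c:e]).mean())
job_done()
E
```

```text
psu origin dock x 131.89268976928028 y -2.9228996277076247
gate [554.5  25. ] [3.450026035308838, 53.8469352722168] -9.968816
mug mean abs diff 10.87344028520499
roll mean abs diff 11.296141975308641
phone mean abs diff 10.179771133259505
the job is handed in; nothing more can be done
```

I laid the small grey module in the feed lane, pushed it through the gate and in under the hood to the sprung stop, and handed the job in at about 37 s of the 61 s allowed.

- **Stop:** sliding friction was a steady 5 N or so. With the hand at about 60 mm along the lane, the force rose about 6–7 N per mm, as the sprung stop should.
- **Push:** I held about 10.8 N for 1.3 s, then about 11.3 N for a further second. No reading went above 11.5 N. Allowing for friction, that leaves about 6 N at the stop, above the 5 N needed but by a small margin. Contact itself I could only infer from these forces.
- **Final position:** the camera puts the module's origin at dock x ≈ 132 mm, against about 130 mm from the hand position. The 2 mm difference is within the calibration.
- **Gate:** it measures exactly where it was at the start, so it has fallen shut.
- **Bystanders:** the mug, label roll and phone look unmoved in the final pictures. The numeric image comparison was inconclusive: it differed by 10–11 grey levels at all three, which I put down to image noise and the arm's shadow.

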